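# Swap the culture dish behind the dropper bottles

### The arm

A 7-joint arm with a two-finger parallel gripper is mounted at the origin on a cart in front of the work surface, level with it; the furniture and walls round the work are solid. World frame = base frame: x ahead of the robot, y to its left, z up, the work surface at z = 0. Lengths are in m, angles in rad, forces in N, time in s.
With the tool pointing down it reaches from about 0.375 to 0.925 m from the base axis. Payload 3.1 kg.
Tool frame: the origin (TCP) lies midway between the tips of the shut fingers; the grasp point (between the pads) lies 19 mm behind it (r.hold_point_z is the z of the grasp point in the tool frame, in m); z points along the fingers, y is the line along which they close (so a half turn about z gives the same grasp; the last joint's range is limited). The gripper opens to 85 mm and grips with 20 to 120 N. Pads are 22 mm wide; open, the fingers measure 114 mm over their backs; the gripper's body (76 mm by 85 mm) begins 54 mm behind the grasp point. The pads swing forward as they close: fully open they stand 13 mm farther back than shut.
Start: joints at [-1.381, 0.383, 0.044, 1.598, -0.018, 1.161, -0.05], TCP at [0.184, 0.623, 0.231] pointing down, gripper open.
Joint ranges: [-2.61, 2.61], [-0.41, 2.15], [-1.48, 1.57], [0, 2.5], [-1.57, 4.71], [0.05, 1.97], [-2.85, 2.85]. Speed limits (rad/s): [2.79, 2.79, 3.14, 3.14, 3.14, 3.14, 3.14].

### API

Orientations are given as a 3x3 rotation matrix whose columns are the frame's x, y, z axes.
In Python, from workcell import r gives the robot as it stands. Calls block until the motion is done:
- r.move_ptp(position, orientation): joint-space move of the TCP to a pose.
- r.move_linear(position, ori=None, rate=0.15, f_stop=None): straight line of the TCP; ori=None keeps the orientation; rate is the mean speed in m/s. With f_stop (N) it stops when the force on the tool has changed by that much, and returns True; else False.
- r.goto_joints(angles): joint-space move.
- r.command_gripper(opening, effort=None): finger opening in m; effort is the grip in N (None keeps the last); returns when the fingers have stopped.
- r.wait(seconds).
- r.inverse_kinematics(position, orientation): joint angles nearest the present ones, or None.
- r.camera(name): name is "scene" or "top" or "wrist"; returns a dict with "img" (420x560x3 uint8, red, green, blue), "fx", "fy", "cx", "cy" (pixels), "R" (3x3) and "t" (3): a world point X has camera coordinates R X + t; the wrist camera has in their place "T_tool_cam" (4x4, takes a point from camera to tool coordinates, whose origin is the TCP and whose axes are the flange's). Camera axes: x right, y down, z forward; pixel columns grow to the right and rows downward; lengths in m; the calibration is good to about 2 mm. A picture is of the moment at which its call begins: read the wrist's pose just before it. There is no depth.
A pose or a line that the arm cannot do raises r.IKError and nothing moves.
- r.close_job(): hands the job in; it is judged then, once.
Readings, each from a call of its own:
- r.get_time(): time.
- r.get_joint_positions(): joint angles.
- r.get_qvel(): joint speeds.
- r.get_effort(): joint torques, N m.
- r.get_position(): TCP position.
- r.get_ee_rot(): TCP orientation.
- r.get_wrist_force(): force on the tool from outside, world axes, zero at the start.
- r.get_moment(): the same for the moment, N m.
- r.get_grip_width(): finger opening in m.
- r.get_finger_force(): force on a finger pad.
Only numpy, scipy, OpenCV 4.12 (cv2) and the standard library are available. Lean on these libraries where they do the work, as an engineer would, in place of code of your own. Each camera call takes 0.05 s, during which the arm holds its last target. There are 200 camera calls.

### The job

The green dish at the back of the white reagent station is wanted in the middle of the round viewing pad, and the white dish is to take its marked place on the station. First set the two dropper bottles that crowd it aside on the blue mat, then move the green dish, then the white one, and only then put each bottle back exactly where it stood before. Set everything down upright and gently, and leave the beaker and the small vial alone.

Things in the scene. Friction and masses are not known exactly. Their poses are not given: they have to be found in the camera images.
- station: Reagent station: fixed white plate, 130 (its x) by 150 (its y) mm, 5 mm thick, on the table. Origin: centre of the underside; z up. On its top are printed a large green circle at the back (x +24, y 0 mm) and two small dark circles in front of it (x -22, y +38 and -38 mm), where the two bottles stand at the start. The markings are flat.
- back_place (a point): Centre of the large green printed circle (68 mm diameter) on the station's top face, 5 mm above the table; axes as the station's. The green dish stands here at the start; the white dish shall stand here at the end.
- bottle_red: Amber dropper bottle with a red rubber bulb: round body 35 mm in diameter up to 58 mm, white collar 24 mm in diameter from 64 to 76 mm, 101 mm tall in all, 0.06 kg. Origin: centre of the underside; z up. Starts on one of the two small circles of the station (which one varies), about 60 mm from the dish's centre.
- bottle_white: Amber dropper bottle with a cream-white rubber bulb; same size, origin and weight as the red one. Starts on the other small circle.
- dish_green: Lidded petri dish with green contents (lid fixed), 64 mm in diameter, 14 mm tall, 0.02 kg; the wide rim is from 6 to 14 mm high. Origin: centre of the underside; z up. Starts on the green circle of the station, behind the bottles.
- dish_white: Lidded petri dish with whitish contents (lid fixed), 64 mm in diameter, 14 mm tall, 0.02 kg; rim as on the green one. Origin: centre of the underside; z up. Starts on the table top away from the station.
- mat: Blue ribbed rubber mat, fixed, 90 (its x) by 150 (its y) mm, 3 mm thick: the side area. Origin: centre of the underside; z up. Both bottles fit side by side along its y.
- pad: Round viewing pad, fixed, black with a yellow ring and a white middle, 100 mm in diameter, flat top 8 mm above the table. Origin: centre of the underside; z up.
- beaker: Small glass beaker, 52 mm in diameter, 67 mm tall, standing on the table: a bystander, to be left alone. Origin: centre of the underside.
- vial_blue: Small vial with a blue cap, 27 mm in diameter, 58 mm tall, standing on the table: a bystander, to be left alone. Origin: centre of the underside.

How it is judged:
By the outcome, as a careful person would: the job done as asked, in the order asked, and still so for the second after the job is handed in, with the robot touching nothing.
It also fails if it takes over 141 s, if anything falls off the work surface, if the arm or the gripper's body presses on something with over 40 N, if the wrist force passes 120 N, or if a joint passes its speed limit or range.

## Working session

There is one attempt and no reset: what is moved stays moved. The work goes in short steps, each a Python script; the robot and the scene stay as the last script left them, time stands still between calls to the robot, and variables do not carry over. Pictures are saved under pics/ and viewed, at most 14 in all, crops included, and the job is handed in when it is done.

```bash
mkdir -p pics; ls
python3 - <<'E'
from workcell import r
import cv2
for n in("scene","top"):
    c=r.camera(n);cv2.imwrite(f"pics/{n}0.png",c["img"][:,:,::-1]);print(n,c["fx"],c["fy"],c["cx"],c["cy"],c["R"],c["t"])
print(r.camera("wrist")["T_tool_cam"],r.hold_point_z,r.get_ee_rot(),r.get_time())
E
```

```text
pics
scene 481.2991546535154 481.2991546535154 281.18539959347817 200.9818620150562 [[ 0.82859998 -0.55972859 -0.01122397]
 [-0.35530261 -0.51027097 -0.7831881 ]
 [ 0.43264551  0.65293755 -0.62168354]] [-0.45426035  0.23886817  1.20789172]
top 469.69190023071144 469.69190023071144 275.94096175346374 210.17770480480976 [[-6.44167722e-02 -9.97923025e-01  3.41258847e-04]
 [-9.75954830e-01  6.29273406e-02 -2.08691924e-01]
 [ 2.08237002e-01 -1.37763134e-02 -9.77981372e-01]] [0.03582184 0.57846738 1.34406981]
[[-1.95125008e-04 -9.45148028e-01 -3.26642262e-01  8.50282456e-02]
 [ 9.99999696e-01 -4.30885553e-04  6.49412848e-04 -5.33002222e-04]
 [-7.54536704e-04 -3.26642036e-01  9.45147825e-01 -1.42700955e-01]
 [ 0.00000000e+00  0.00000000e+00  0.00000000e+00  1.00000000e+00]] -0.0187 [[-9.58901829e-01  2.83737652e-01 -4.76254163e-04]
 [ 2.83738026e-01  9.58899683e-01 -2.03243763e-03]
 [-1.19999115e-04 -2.08403958e-03 -9.99997821e-01]] 0.15
```

View pics/top0.png

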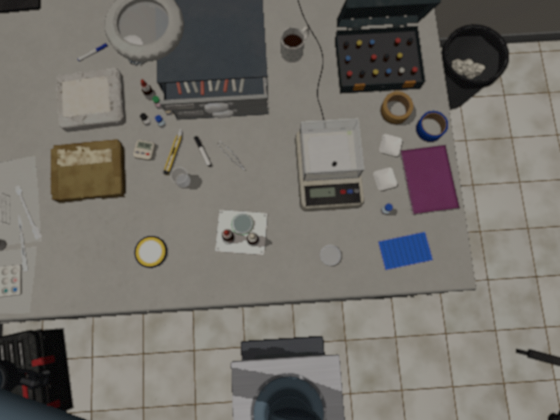

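View pics/scene0.png

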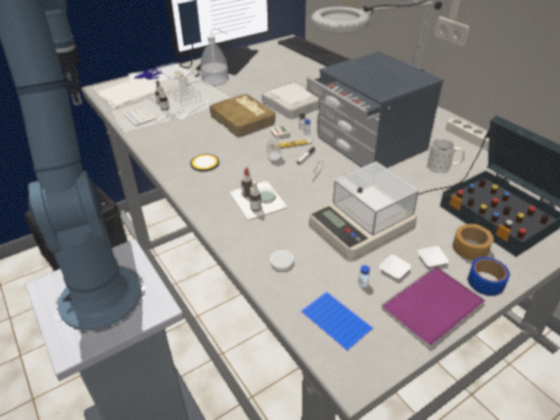

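The top view shows the pad at about (151,251), the station at (242,232), the white dish at (330,255), the mat at (405,250), the vial at (388,209) and the beaker at (182,178). The red bottle stands left and the white one right, in front of the dish. Next I'll move above and look from close by.

```bash
cat > h.py <<'E'
from workcell import r
import numpy as np, cv2
def ray(c,uv,z):
    d=np.array([(uv[0]-c["cx"])/c["fx"],(uv[1]-c["cy"])/c["fy"],1.])
    if "T" in c: R=c["T"][:3,:3]; o=c["T"][:3,3]
    else: R=c["R"].T; o=-R@c["t"]
    d=R@d; return (o+d*(z-o[2])/d[2])
def down(yaw):  # tool x axis at yaw, pointing down
    c,s=np.cos(yaw),np.sin(yaw); return np.array([[c,s,0],[s,-c,0],[0,0,-1.]])
def wrist(name=None):
    T=np.eye(4);T[:3,:3]=r.get_ee_rot();T[:3,3]=r.get_position()
    c=r.camera("wrist"); c["T"]=T@np.asarray(c["T_tool_cam"])
    if name:
        cv2.imwrite(f"pics/{name}.png",c["img"][:,:,::-1]); np.save(f"pics/{name}.npy",{k:c[k] for k in("fx","fy","cx","cy","T")},allow_pickle=True)
    return c
def load(n): return np.load(f"pics/{n}.npy",allow_pickle=True).item()
E
python3 - <<'E'
from h import *
c=r.camera("top")
P={k:ray(c,uv,z).round(3) for k,uv,z in [("pad",(151,251),.008),("st",(242,232),.005),("red",(228,235),.09),("white",(252,239),.09),("dish",(330,255),.014),("mat",(405,250),.003),("vial",(388,209),.05),("beak",(182,178),.05)]}
print(P)
def mat(p): return p
o=[(233,212)]
# look at station from above with camera
for n,p in(("st",P["st"]),("mat",(P["mat"]+P["dish"])/2),("pad",P["pad"])):
    R=down(np.pi); tc=np.array(r.camera("wrist")["T_tool_cam"]); 
    z=.36 if n!="mat" else .42
    cam=R@tc[:3,3]; ax=R@tc[:3,2]; cz=z+cam[2]
    off=cam[:2]+ax[:2]*cz/-ax[2]
    q=np.array([*(p[:2]-off),z])
    try: r.move_ptp(q,R); wrist("w_"+n); print(n,q,r.get_time())
    except r.IKError as e: print(n,q,e)
E
```

```text
{'pad': array([0.488, 0.386, 0.008]), 'st': array([0.53 , 0.107, 0.005]), 'red': array([0.509, 0.142, 0.09 ]), 'white': array([0.493, 0.073, 0.09 ]), 'dish': array([ 0.44 , -0.157,  0.014]), 'mat': array([ 0.442, -0.389,  0.003]), 'vial': array([ 0.564, -0.339,  0.05 ]), 'beak': array([0.701, 0.279, 0.05 ])}
st [0.44129504 0.10718754 0.36      ] 2.4167
mat [ 0.33154285 -0.27308091  0.42      ] 4.0
pad [0.399294   0.38595938 0.36      ] 6.4667
```

View pics/w_st.png

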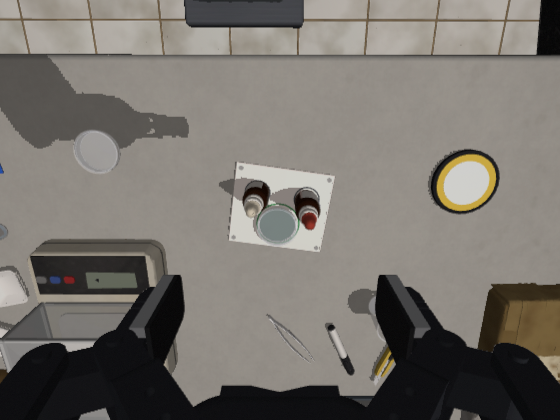

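View pics/w_mat.png

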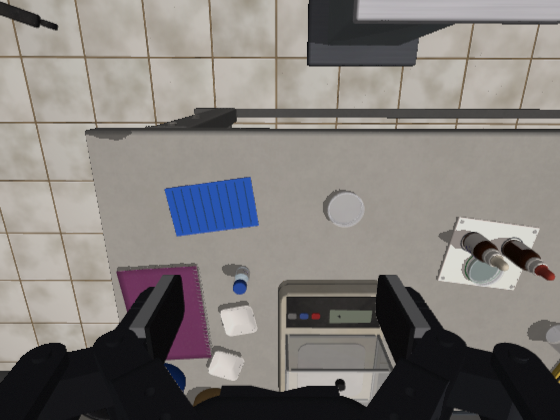

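View pics/w_pad.png

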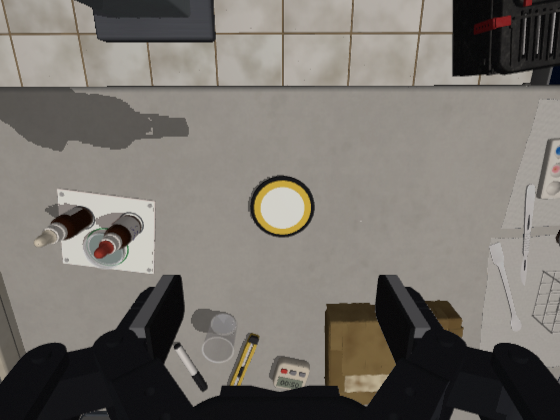

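Run:
```python
from h import *
A=cv2.imread("pics/w_st.png")[150:260,205:355]; B=cv2.imread("pics/w_mat.png")[165:250,155:375]
o=np.zeros((600,800,3),np.uint8)
a=cv2.resize(A,None,fx=3,fy=3,interpolation=2); b=cv2.resize(B,None,fx=3,fy=3,interpolation=2)
o[:330,:450]=a; o[335:335+255,:660]=b; cv2.imwrite("pics/crop1.png",o)
c=load("w_pad"); hsv=cv2.cvtColor(cv2.imread("pics/w_pad.png"),cv2.COLOR_BGR2HSV)
m=cv2.inRange(hsv,(18,120,120),(35,255,255)); m[:150]=0;m[260:]=0;m[:,:230]=0;m[:,330:]=0
k=max(cv2.findContours(m,0,1)[0],key=len)[:,0]; print("pad",np.mean([ray(c,p,.008) for p in k],0), cv2.minEnclosingCircle(np.float32([ray(c,p,.008)[:2] for p in k])))
c=load("w_mat"); hsv=cv2.cvtColor(cv2.imread("pics/w_mat.png"),cv2.COLOR_BGR2HSV)
m=cv2.inRange(hsv,(105,150,60),(125,255,255)); m[:150]=0;m[245:]=0;m[:,280:]=0
k=max(cv2.findContours(m,0,1)[0],key=len)[:,0]; print("mat",cv2.minAreaRect(np.float32([ray(c,p,.003)[:2] for p in k])))
```

```text
pad [0.48698173 0.38887987 0.008     ] ((0.4875934422016144, 0.3887609541416168), 0.044273607432842255)
mat ((0.4404076337814331, -0.3888731300830841), (0.0888466089963913, 0.14882683753967285), 8.133867263793945)
```

View pics/crop1.png

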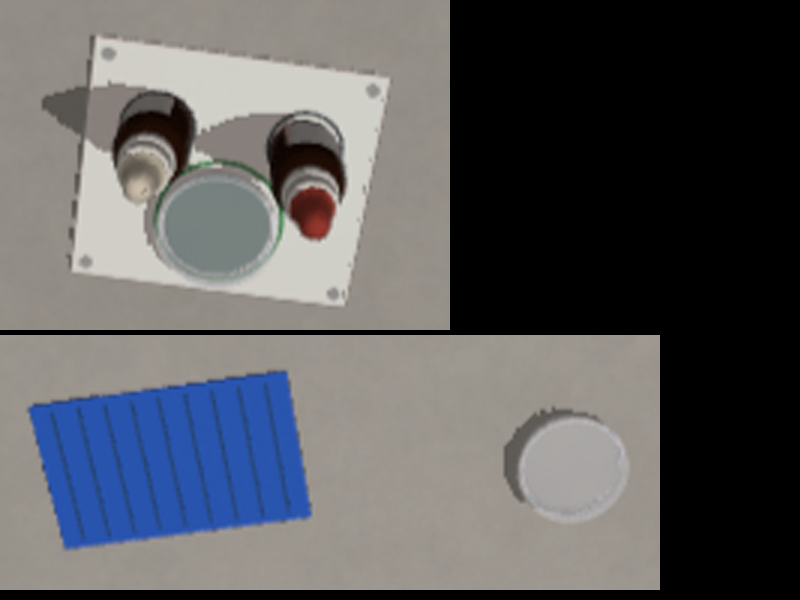

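Run:
```python
from h import *
from scipy.optimize import least_squares
c=load("w_st"); f=lambda x,y:((x+.5)/3-.5+205,(y+.5)/3-.5+150)
Q=np.array([ray(c,f(*p),.005)[:2] for p in [(95,36),(389,78),(346,305),(72,270)]])
L=np.array([(-65,-75),(-65,75),(65,75),(65,-75)])/1e3
W=lambda p,l:p[:2]+np.array(l)@np.array([[np.cos(p[2]),np.sin(p[2])],[-np.sin(p[2]),np.cos(p[2])]])
s=least_squares(lambda p:(W(p,L)-Q).ravel(),[.53,.1,-.1]); print(s.x,s.fun.round(4)); p=s.x
print("pred green,red,white",W(p,(.024,0)),W(p,(-.022,.038)),W(p,(-.022,-.038)))
print("seen green",ray(c,f(218,222),.019)[:2],"red tip",ray(c,f(317,228),.104)[:2],"white tip",ray(c,f(138,190),.104)[:2])
c=load("w_mat"); g=lambda x,y:((x+.5)/3-.5+155,(y+.5)/3-.5+165)
print("dish",ray(c,g(573,134),.014)[:2])
np.save("st.npy",p)
```

```text
[ 0.53039987  0.10941692 -0.13701198] [-0.0009 -0.0006 -0.0015  0.0015  0.0012  0.0001  0.0012 -0.001 ]
pred green,red,white [0.55417496 0.10613891] [0.51379622 0.15006565] [0.50341586 0.07477788]
seen green [0.5499496  0.10545038] red tip [0.51851462 0.14771438] white tip [0.50155516 0.07253439]
dish [ 0.44038788 -0.15752702]
```

Run:
```python
from h import *
p=np.load("st.npy")
o=np.zeros((420,800,3),np.uint8)
for i,(n,q) in enumerate([("red",(.516,.149)),("white",(.503,.074))]):
    r.move_ptp([q[0]-.03,q[1],.24],down(np.pi+p[2])); r.wait(.2); c=wrist("c_"+n)
    o[:,i*400:i*400+400]=cv2.resize(c["img"][80:290,180:380,::-1],None,fx=2,fy=2,interpolation=2)
cv2.imwrite("pics/crop2.png",o); print(r.get_time())
```

```text
8.45
```

View pics/crop2.png

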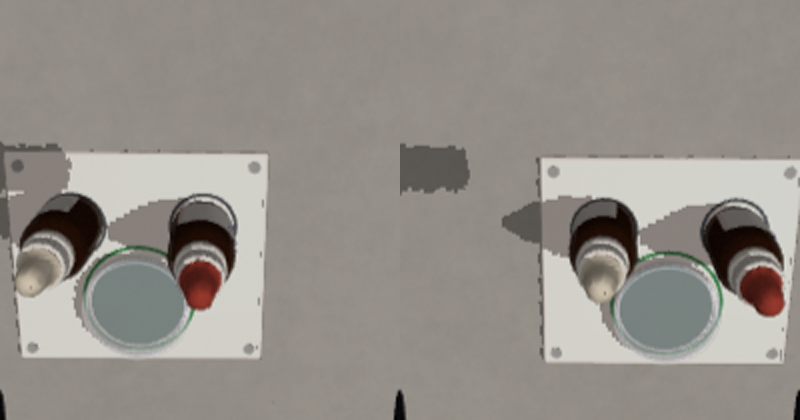

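Run:
```python
from h import *
from scipy.optimize import least_squares
f=lambda p:((p[0]+.5)/2-.5+180,(p[1]+.5)/2-.5+80)
W=lambda p,l:p[:2]+np.array(l)@np.array([[np.cos(p[2]),np.sin(p[2])],[-np.sin(p[2]),np.cos(p[2])]])
p0=np.load("st.npy")
inv=lambda p,q:(np.array(q)-p[:2])@np.array([[np.cos(p[2]),-np.sin(p[2])],[np.sin(p[2]),np.cos(p[2])]])
Ls=np.array([(-65,-75),(-65,75),(65,75),(65,-75)])/1e3
D={"red":([0,1,2,3],[(5,152),(268,153),(261,358),(22,358)],{"redtip":(203,305,.105),"redcollar":(202,264,.081),"redbody":(204,232,.04),"whitetip":(30,290,.105),"green":(137,304,.019)}),
"white":([0,3],[(141,158),(146,361)],{"whitetip":(203,298,.105),"whitecollar":(203,262,.081),"whitebody":(203,235,.04),"redtip":(370,310,.105),"green":(267,309,.019)})}
for n,(idx,C,S) in D.items():
    c=load("c_"+n); Q=np.array([ray(c,f(q),.005)[:2] for q in C]); L=Ls[idx]
    s=least_squares(lambda p:(W(p,L)-Q).ravel(),p0).x; print(n,s,(W(s,L)-Q).round(4).tolist())
    for k,v in S.items(): w=ray(c,f(v),v[2])[:2]; print(k,w.round(4),inv(s,w).round(4),inv(p0,w).round(4))
    if n=="red": np.save("st2.npy",s)
```

```text
red [ 0.53079598  0.10950277 -0.13775833] [[-0.0007, -0.0013], [-0.0004, 0.0012], [0.0009, 0.0005], [0.0003, -0.0004]]
redtip [0.5212 0.1482] [-0.0148  0.037 ] [-0.0144  0.0371]
redcollar [0.5105 0.1493] [-0.0256  0.0366] [-0.0252  0.0368]
redbody [0.5075 0.151 ] [-0.0288  0.0379] [-0.0283  0.0381]
whitetip [0.5038 0.0733] [-0.0218 -0.0396] [-0.0214 -0.0394]
green [0.5523 0.1058] [ 0.0219 -0.0007] [ 0.0222 -0.0006]
white [ 0.53046075  0.11047469 -0.13784702] [[-0.0012, 0.0002], [0.0012, -0.0002]]
whitetip [0.5044 0.0731] [-0.0207 -0.0406] [-0.0208 -0.0395]
whitecollar [0.4961 0.0744] [-0.0291 -0.0405] [-0.0292 -0.0394]
whitebody [0.4956 0.0747] [-0.0296 -0.0402] [-0.0297 -0.0391]
redtip [0.5201 0.1462] [-0.0151  0.034 ] [-0.0152  0.035 ]
green [0.5521 0.105 ] [ 0.0222 -0.0024] [ 0.0221 -0.0014]
```

```bash
cat >> h.py <<'E'
import json,os
st=np.load("st.npy"); matp=np.array([.4404,-.3889,np.radians(8.13)]); UP=.21
def W(p,l): c,s=np.cos(p[2]),np.sin(p[2]); return np.array([p[0]+c*l[0]-s*l[1],p[1]+s*l[0]+c*l[1]])
def grab(xy,z,yaw,op,up=UP,eff=25):
    R=down(np.pi+yaw); r.command_gripper(op); r.move_ptp([*xy,up],R)
    r.move_linear([*xy,z+.03],R,.2)
    hit=r.move_linear([*xy,z],R,.05,f_stop=6); r.command_gripper(0.0,eff)
    print("grab hit",hit,r.get_position().round(4),"w",round(r.get_grip_width(),4),"F",r.get_finger_force(),round(r.get_time(),2))
    r.move_linear([*xy,z+.02],R,.06); r.move_linear([*xy,up],R,.25); print("w",round(r.get_grip_width(),4))
def place(xy,z,yaw,op,up=UP,over=.0015):
    R=down(np.pi+yaw); r.move_ptp([*xy,up],R); r.move_linear([*xy,z+.012],R,.2); r.wait(.2)
    hit=r.move_linear([*xy,z-over],R,.02,f_stop=2); P=r.get_position()
    print("place hit",hit,P.round(4),"dz",round(P[2]-z,4),r.get_wrist_force())
    r.command_gripper(op); r.move_linear([*P[:2],z+.03],R,.06); r.move_linear([*xy,up],R,.25)
    print("t",round(r.get_time(),2)); return P
BZ=.052-.0187
S={"white":W(st,(-.022,-.038)),"red":W(st,(-.022,.038))}
M={"white":W(matp,(0,-.036)),"red":W(matp,(0,.036))}
E
python3 - <<'E'
from h import *
grab(S["white"],.005+BZ,st[2],.056)
P=place(M["white"],.003+BZ,matp[2],.056)
wrist("after1")
E
```

```text
grab hit False [0.5038 0.0748 0.0387] w 0.034 F 24.974874303443357 11.07
w 0.0342
place hit True [ 0.4453 -0.4244  0.0367] dz 0.0004 [-0.12662996  0.31514096  4.00508736]
t 17.59
```

View pics/after1.png

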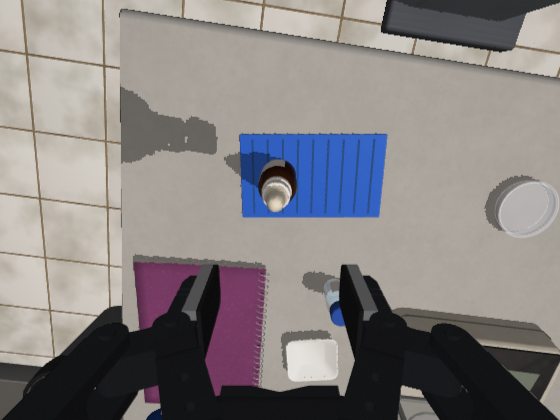

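The white bottle stands upright on the left half of the mat, at about (277,195). Red is next, followed by a look at the cleared station.

Run:
```python
from h import *
grab(S["red"],.005+BZ,st[2],.056)
P=place(M["red"],.003+BZ,matp[2],.056)
r.move_ptp([.41,-.157,.2],down(np.pi)); r.wait(.2); c2=wrist("c_dw")
r.move_ptp([.52,.107,.2],down(np.pi+st[2])); r.wait(.2); c=wrist("c_st")
o=np.hstack([cv2.resize(k["img"][60:290,150:400,::-1],(400,368),interpolation=2) for k in(c,c2)])
cv2.imwrite("pics/crop3.png",o)
```

```text
grab hit False [0.5142 0.1501 0.0388] w 0.0331 F 25.510243215830997 21.86
w 0.0338
place hit True [ 0.4351 -0.3532  0.0367] dz 0.0004 [0.15603915 0.48894143 4.71165473]
t 28.41
```

View pics/crop3.png

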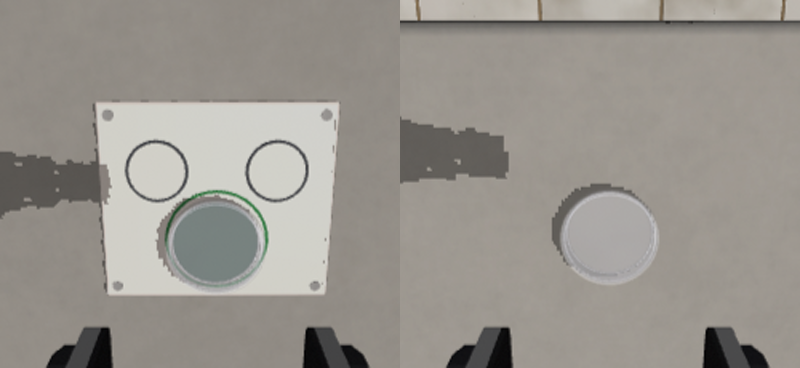

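Run:
```python
from h import *
f=lambda x,y:((x+.5)/1.6-.5+150,(y+.5)/1.6-.5+60)
c=load("c_st")
print("circles",[ray(c,f(*q),.005)[:2].round(4) for q in((157,170.5),(277.5,170.5))],S)
print("corners mean",np.mean([ray(c,f(*q),.005)[:2] for q in((96,102),(339,102),(326,295),(107,295))],0),st)
print("green",ray(c,f(217,241.5),.016)[:2],W(st,(.024,0)))
print("white dish",ray(load("c_dw"),f(209,237),.011)[:2])
```

```text
circles [array([0.5037, 0.0747]), array([0.5143, 0.1501])] {'white': array([0.50341586, 0.07477788]), 'red': array([0.51379622, 0.15006565])}
corners mean [0.53092812 0.10923639] [ 0.53039987  0.10941692 -0.13701198]
green [0.55227897 0.10617326] [0.55417496 0.10613891]
white dish [ 0.44067608 -0.15787026]
```

Run:
```python
from h import *
DZ=-.003
grab((.5535,.1062),.005+DZ,st[2],.080,up=.15,eff=20)
if r.get_grip_width()>.058:
    place((.4873,.3888),.008+DZ,0.,.080,up=.15)
    r.move_ptp([.4573,.3888,.2],down(np.pi)); r.wait(.2)
c=wrist("c_pad"); cv2.imwrite("pics/crop4.png",cv2.resize(c["img"][60:290,150:400,::-1],(400,368),interpolation=2)); print(r.get_time())
```

```text
grab hit False [0.5541 0.1063 0.0026] w 0.0627 F 22.08191971614724 33.33
w 0.0623
place hit True [0.4871 0.3886 0.0056] dz 0.0006 [-0.48875502 -0.36880468  3.01045984]
t 38.73
39.325
```

View pics/crop4.png

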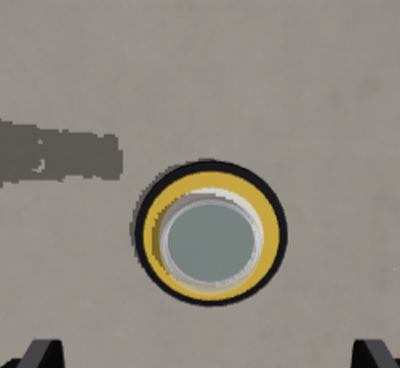

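Run:
```python
from h import *
f=lambda x,y:((x+.5)/1.6-.5+150,(y+.5)/1.6-.5+60)
c=load("c_pad"); E=lambda P,z:cv2.minEnclosingCircle(np.float32([ray(c,f(*q),z)[:2] for q in P]))
print("pad",E([(136,232),(288,232),(212,159),(212,306)],.008),"ring",E([(143,233),(280,233),(212,171),(212,300)],.008))
print("dish",E([(160,245),(263,245),(211.5,198),(211.5,293)],.020))
img=cv2.imread("pics/c_pad.png"); m=cv2.inRange(cv2.cvtColor(img,cv2.COLOR_BGR2HSV),(18,120,100),(35,255,255));m[:140]=0;m[270:]=0;m[:,:220]=0;m[:,350:]=0
k=max(cv2.findContours(m,0,1)[0],key=len)[:,0];print(cv2.minEnclosingCircle(np.float32([ray(c,q,.008)[:2] for q in k])))
```

```text
pad ((0.48617297410964966, 0.38951537013053894), 0.05031399428844452) ring ((0.48750123381614685, 0.3891736567020416), 0.044508352875709534)
dish ((0.48880624771118164, 0.3891260623931885), 0.03244485706090927)
((0.487575888633728, 0.38859134912490845), 0.044347889721393585)
```

The green dish is centred on the pad to about 1 mm. Next come the white dish and then the bottles.

Run:
```python
from h import *
DZ=-.003
grab((.4405,-.1578),DZ,0.,.080,up=.15,eff=20)
assert r.get_grip_width()>.058
place((.5542,.1062),.005+DZ,st[2],.080,up=.15)
r.move_ptp([.52,.107,.2],down(np.pi+st[2])); r.wait(.2); c=wrist("c_st2")
a=cv2.resize(c["img"][60:290,150:400,::-1],(400,368),interpolation=2)
r.move_ptp([M["red"][0],-.389,.26],down(np.pi+matp[2])); r.wait(.2); c=wrist("c_mat2")
cv2.imwrite("pics/crop5.png",np.hstack([a,cv2.resize(c["img"][60:290,150:400,::-1],(400,368),interpolation=2)])); print(r.get_time())
```

```text
grab hit False [ 0.4408 -0.1578 -0.0024] w 0.0627 F 21.516603300115094 43.35
w 0.0622
place hit True [0.554  0.1062 0.0026] dz 0.0006 [-0.77067081 -0.77336871  3.86580529]
t 48.82
51.5083
```

View pics/crop5.png

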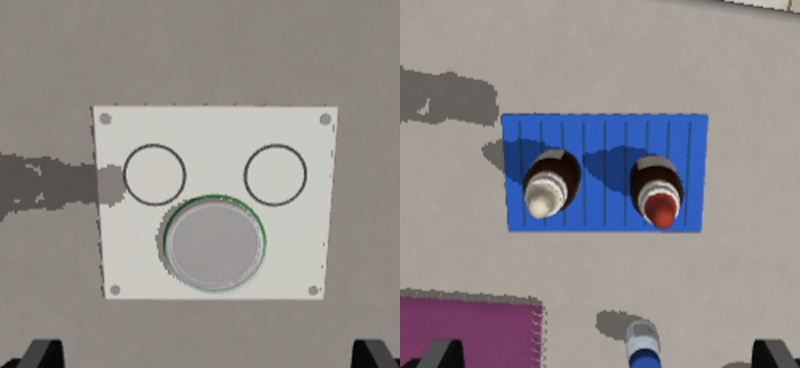

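The white dish sits concentric in the green circle at about (215,243), and both bottles are upright on the mat. Now I'll put them back.

Run:
```python
from h import *
for n,m in(("red",(.4351,-.3532)),("white",(.4453,-.4244))):
    grab(m,.003+BZ,matp[2],.056); assert r.get_grip_width()>.03
    place(S[n]+[.0003,0],.005+BZ,st[2],.056)
r.move_ptp([.47,.107,.24],down(np.pi+st[2])); r.wait(.2); c=wrist("c_end")
a=c["img"][80:290,180:380,::-1]
r.move_ptp([.35,.107,.42],down(np.pi+st[2])); r.wait(.2); t=r.camera("scene")["img"][130:340,170:370,::-1]
cv2.imwrite("pics/crop6.png",cv2.resize(np.hstack([a,t]),None,fx=2,fy=2,interpolation=2)); print(r.get_time())
```

```text
grab hit False [ 0.4355 -0.3536  0.0368] w 0.0336 F 25.27530880739505 54.17
w 0.0339
place hit True [0.5139 0.15   0.0387] dz 0.0004 [-0.59239327 -0.1944984   4.14661299]
t 60.71
grab hit False [ 0.4457 -0.4249  0.0369] w 0.0342 F 25.084269884973764 64.93
w 0.0343
place hit True [0.5035 0.0747 0.0388] dz 0.0005 [-0.2578046  -0.04806736  4.83675257]
t 71.43
73.1417
```

View pics/crop6.png

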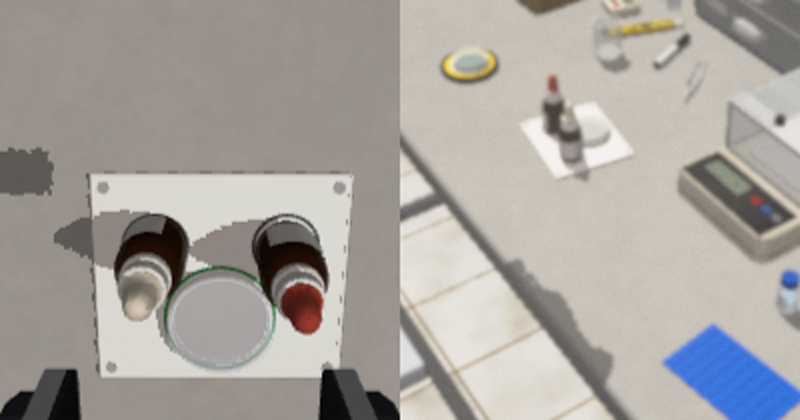

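Everything is in place and upright, with white at left (150,250), red at right (290,255) and the white dish behind them at (220,318).

```bash
python3 -c "
from workcell import r
print(r.close_job())"
```

```text
the job is handed in; nothing more can be done
None
```

The job is handed in at about 73 s of the 141 s allowed: the green dish is on the viewing pad (centred to about 1 mm), the white dish is on its green circle, and both bottles are back upright in their starting places, all in the order asked; the beaker and vial were left alone, and I was shown no verdict.

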